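# Preset the engraver's control unit

## Task

On the blue control unit, set the preset wheels to the code 3-1: turn the brass wheel until its finger tab points at the middle of the green band 3, and the steel wheel until its tab points at the middle of the white band 1, and leave them there. The white control unit is set up for another job: do not touch it.

Things in the scene. Friction and masses are not known exactly. Their poses are not given: they have to be found in the camera images.
- blue_unit: Blue box 130 (x) x 176 (y) x 58 mm high, fixed. Origin: centre of underside; x away from the robot, y left seen from the robot; turned up to 20 deg. Two preset wheels at x=0: brass y=+36, steel y=-36 mm. +y of each a fixed curved scale, radius 31 mm: bands 24 deg long with 1-4 dots: 1 white (robot side), 2 yellow, 3 green, 4 red (far side), middles -36, -12, +12, +36 deg from upright.
- brass_wheel (a joint): Brass wheel (left) of the blue unit: disc 64 mm dia., 20 mm thick, level axis along y, 58 mm above the bench, upper half exposed. One straight tab, 20 wide, 8 thick, black tip 66 mm from the axis. Angle 0 = tab upright, + = leaning away from the robot (unit's +x). Bands 1-4 at -0.63, -0.21, 0.21, 0.63 rad; stops at +-0.9. No clicks: friction (0.14 N m) holds it. Starts -0.65 to -0.1.
- steel_wheel (a joint): Steel wheel (right) of the blue unit: same size, tab, axis, angle meaning, bands, stops and friction as the brass wheel. Starts -0.3 to 0.65. Either wheel: closed fingers lowered beside the tab with their ends about 98 mm above the bench (40 mm above the axis) clear all discs and scales and can push the tab level along the unit's x with 2 to 4 N.
- white_unit: A control unit with the same sizes, origin, axes and its own brass and steel wheel (tabs at other angles), but a white box. The two stand side by side, centres at least 260 mm apart; either may be on the left. Belongs to another job: not to be touched.

How it is judged:
By the outcome, as a careful person would: the job done as asked, in the order asked, and still so for the second after the job is handed in, with the robot touching nothing.
It also fails if it takes over 38 s, if anything falls off the work surface, if the arm or the gripper's body presses on something with over 40 N, if the wrist force passes 120 N, or if a joint passes its speed limit or range.

## Robot

A 6-joint arm with a two-finger parallel gripper is mounted at the origin on the work surface. World frame = base frame: x ahead of the robot, y to its left, z up, the work surface at z = 0. Lengths are in m, angles in degrees, forces in N, time in s.
With the tool pointing down it reaches from about 0.25 to 0.725 m from the base axis. Payload 9.7 kg.
Tool frame: the origin (TCP) lies at the very end of the fingers, on their centre line; the grasp point (between the pads) lies 19 mm behind it; z points along the fingers, y is the direction in which the jaws open and shut (so a half turn about z gives the same grasp; the last joint's range is limited). The gripper opens to 85 mm and grips with 20 to 120 N. Pads are 22 mm wide; open, the fingers measure 114 mm over their backs; the gripper's body (76 mm by 85 mm) begins 54 mm behind the grasp point. The pads swing forward as they close: fully open they stand 13 mm farther back than shut.
Start: joints at [76.834, 4.979, 10.078, 95.1, 0, 90], TCP at [0.125, 0.536, 0.192] pointing down, gripper open.
Joint ranges: [-179.16, 179.16], [-48.56, 103.87], [-65.8, 70.77], [-126.05, 130.52], [-82.76, 87.17], [-180, 180]. Speed limits (degrees/s): [127.2, 127.2, 147.25, 180, 180, 180].

## Interface

Orientations are given as [roll, pitch, yaw] about the fixed x, y, z axes, in that order (R = Rz(yaw) Ry(pitch) Rx(roll)).
In Python, from workcell import bot gives the robot as it stands. The module is installed in compiled form; this text tells all that it offers.
- The arm moves only by the tool step_arm, never from a script. Its arguments are lists of equal length, an entry for each row: "dr": the turn, a rotation vector about the tool's x, y, z in rad, a list of three; "xyz": the shift along the tool's x, y, z in units of 40 mm (1.0 is 40 mm), a list of three; "gripper": the opening, from 0 (shut) to 1 (fully open). In form: {"dr": [[wx, wy, wz], ...], "xyz": [[x, y, z], ...], "gripper": [gripper, ...]}. A call has exactly 8 rows; each row is the pose to reach, as a shift and turn from the pose commanded when the call began, along the tool's axes at that moment; what a row does not reach only later rows make up. A row lasts 1/10 s, in which the tool goes at most 50 mm and 8.59 degrees, less where a joint would pass 70% of its speed; a pose out of reach is approached as far as the arm can. A call with a gripper value outside its range is refused whole. The fingers move at their own pace and stop on an object; "squeeze" is the grip in N (left out, the last holds). Time passes only in rows, so rows that repeat a pose let the fingers close, or fill a call up. It gives the time, the measured TCP pose, the force and the opening at its end, in the units of the state.
- bot.get_obs(): the state, without advancing time (a new reading comes with each control period).
- bot.camera(name): name is "side" or "top" or "wrist"; returns a dict with "image" (400x640x3 uint8, red, green, blue), "camera_matrix" (3x3 intrinsics, pixels), "k1" (the pictures are not rectified: a ray, as slopes to the right and down, at radius r is drawn at 1 + k1 r^2 times it, then the intrinsics apply), "R" (3x3) and "t" (3): a world point X has camera coordinates R X + t. Camera axes: x right, y down, z forward; pixel columns grow to the right and rows downward; lengths in m; the calibration is good to about 2 mm. A picture is of the moment at which its call begins. There is no depth.
- bot.job_done(): hands the job in, once; it reports no verdict.
Trained networks look in a picture, given as the dict that the camera call returned (one of the last four; its "shot" number tells which), for a name from the list of things; names that differ only in an ending like _2 or _b are one class to them, and where a whole thing is asked for, a point or a joint stands for the part that bears it (a point fixed in the world has none). Each returns a list of dicts, best first, with "p" (0 to 1); they miss things now and then, are a little off and sometimes report something else, mostly with a low value. They report only what shows in the picture. A call takes as long as a camera call.
- bot.regions_of(picture, thing): "region" (400x640 bool, what is visible of it) and "box" ([centre column, centre row, width, height] in pixels, round what is visible of it).
The state is a dict: "time": time; "q": joint angles; "qd": joint speeds; "joint_efforts": joint torques, N m; "ee_pos": TCP position; "tcp_rot": TCP orientation; "wrist_force": force on the tool from outside, world axes, zero at the start; "torque": the same for the moment, N m; "opening": finger opening in m.
Only numpy, scipy, OpenCV 4.12 (cv2) and the standard library are available. Lean on these libraries where they do the work, as an engineer would, in place of code of your own. Each camera call takes 0.05 s, during which the arm holds its last target.

## Working session

There is one attempt and no reset: what is moved stays moved. The work goes in short steps, Python scripts to look and compute and a tool call to move; the robot and the scene stay as the last step left them, time stands still between calls to the robot, and variables do not carry over. Pictures are saved under pics/ and viewed, and the job is handed in when it is done.

Besides the shell and the picture viewer there is one more tool, called after "Emit:" as name(argument=value, ...) on one line, values as JSON. step_arm: Moves the arm, as the interface text tells. Its arguments: {"type":"object","properties":{"dr":{"type":"array"},"xyz":{"type":"array"},"gripper":{"type":"array"},"squeeze":{"type":"number"}},"required":["dr","xyz","gripper"]}

```bash
mkdir -p pics; cat > h.py <<'E'
import numpy as np, cv2, pickle
from workcell import bot
def snap(n,f):
    p=bot.camera(n); cv2.imwrite(f'pics/{f}.png',p['image'][:,:,::-1]); pickle.dump({k:p[k] for k in p},open(f'pics/{f}.pkl','wb')); return p
def proj(p,X):
    X=np.atleast_2d(X); c=X@np.array(p['R']).T+p['t']; s=c[:,:2]/c[:,2:]; r2=(s**2).sum(1,keepdims=True); s=s*(1+p['k1']*r2); K=np.array(p['camera_matrix']); return s*[K[0,0],K[1,1]]+[K[0,2],K[1,2]]
def ray(p,uv):
    K=np.array(p['camera_matrix']); d=(np.array(uv,float)-[K[0,2],K[1,2]])/[K[0,0],K[1,1]]; s=d.copy()
    for _ in range(20): s=d/(1+p['k1']*(s@s))
    R=np.array(p['R']); return -R.T@p['t'], R.T@np.array([s[0],s[1],1])
def onz(p,uv,z):
    o,d=ray(p,uv); return o+d*(z-o[2])/d[2]
E
python3 - <<'E'
from h import *
for n in ['side','top','wrist']:
    p=snap(n,n+'0'); print(n,-np.array(p['R']).T@p['t'],p['k1'])
    for t in ['blue_unit','brass_wheel','steel_wheel','white_unit']:
        print(t,[(round(r['p'],2),np.round(r['box'])) for r in bot.regions_of(p,t)])
print(bot.get_obs())
E
```

```text
side [0.27244791 0.44898824 0.69904874] -0.07936791355767556
blue_unit [(0.63, array([371., 182.,  85.,  81.]))]
brass_wheel [(0.84, array([370., 179.,  29.,  25.]))]
steel_wheel [(0.39, array([368., 178.,  28.,  20.]))]
white_unit [(0.87, array([270., 298., 107., 110.]))]
top [ 4.66991314e-01 -4.85161857e-04  7.97692912e-01] -0.04150894689462158
blue_unit [(0.18, array([400., 229.,  18.,  38.]))]
brass_wheel [(0.86, array([401., 230.,  18.,  38.]))]
steel_wheel [(0.86, array([446., 230.,  19.,  41.]))]
white_unit [(0.93, array([217., 224., 109.,  74.]))]
wrist [0.05775103 0.55152158 0.37384695] -0.0680829407197225
blue_unit []
brass_wheel []
steel_wheel []
white_unit []
{'time': 0.75, 'q': array([ 7.68338539e+01,  4.97903928e+00,  1.00789246e+01,  9.50983399e+01,
       -1.81070783e-03,  9.00009806e+01]), 'qd': array([-0.0086953 ,  0.01448537,  0.03463484,  0.01838107,  0.05856737,
       -0.02379408]), 'joint_efforts': array([ 1.06641917e-03, -5.20002294e+01,  4.64817095e+01,  1.14433551e-03,
        1.27274016e-04, -1.67744517e-06]), 'ee_pos': array([0.12528903, 0.53555075, 0.19158918]), 'tcp_rot': array([1.79998455e+02, 1.81068138e-03, 1.66832873e+02]), 'wrist_force': array([ 0.97622304, -0.86964477,  0.12213219]), 'torque': array([ 0.01662801, -0.02933234, -0.01066028]), 'opening': 0.08510585250146849}
```

View pics/side0.png

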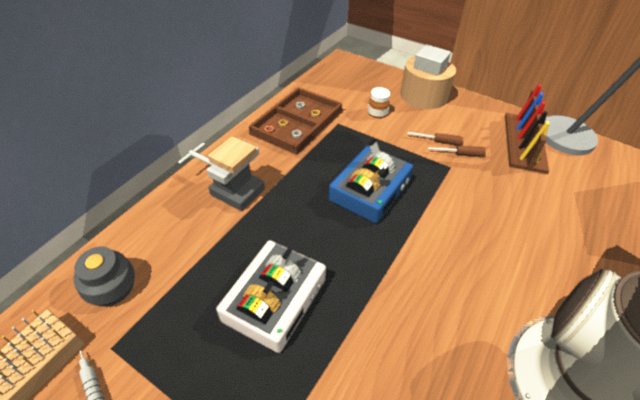

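View pics/top0.png

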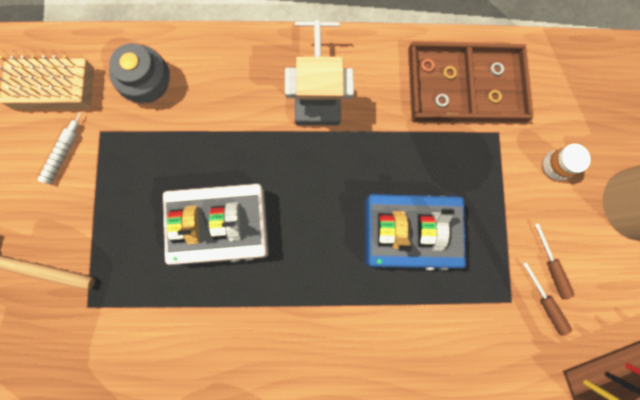

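Top view: blue unit around (417,232), white around (215,224). Next I'll zoom in and fit the unit pose.

```bash
python3 - <<'E'
from h import *
from scipy.optimize import least_squares
p=pickle.load(open('pics/top0.pkl','rb'))
im=p['image']; hsv=cv2.cvtColor(im,cv2.COLOR_RGB2HSV)
m=cv2.inRange(hsv,(100,120,50),(125,255,255)); m[:, :340]=0; m[:,500:]=0;m[:170]=0;m[300:]=0
m=cv2.morphologyEx(m,cv2.MORPH_OPEN,np.ones((3,3)))
pts=np.argwhere(m)[:,::-1]; hull=cv2.convexHull(pts.astype(np.int32))
hm=np.zeros(m.shape,np.uint8); cv2.fillConvexPoly(hm,hull,255)
S=8
def model(x,y,a):
    c,s=np.cos(a),np.sin(a)
    C=[(sx*.065,sy*.088,z) for sx in(1,-1) for sy in(1,-1) for z in(0,.058)]
    W=np.array([(x+c*u-s*v,y+s*u+c*v,z) for u,v,z in C]); return cv2.convexHull(proj(p,W).astype(np.float32))[:,0]
def sil(v):
    img=np.zeros((400,640),np.uint8); cv2.fillConvexPoly(img,np.round(model(*v)*16-0).astype(np.int32),255,cv2.LINE_AA,4); return img
def cost(v): return np.abs(sil(v).astype(float)-hm).sum()/255
from scipy.optimize import minimize
uv=pts.mean(0); g=onz(p,uv,.04); print(g)
best=min((minimize(cost,[g[0],g[1],a],method='Nelder-Mead',options=dict(initial_simplex=[[g[0],g[1],a],[g[0]+.01,g[1],a],[g[0],g[1]+.01,a],[g[0],g[1],a+.1]])) for a in(-.2,0,.2)),key=lambda r:r.fun)
print(best.x,best.fun,hm.sum()/255)
x,y,a=best.x;c,s=np.cos(a),np.sin(a)
def w(u,v,z): return (x+c*u-s*v,y+s*u+c*v,z)
big=cv2.resize(im[180:285,350:485],None,fx=5.5,fy=5.5,interpolation=cv2.INTER_CUBIC)[:,:,::-1].copy()
def dr(X,col):
    q=(proj(p,X)-[350,180]+.5)*5.5
    cv2.polylines(big,[q.astype(np.int32)],False,col,1)
dr([w(.065,.088,.058),w(.065,-.088,.058),w(-.065,-.088,.058),w(-.065,.088,.058),w(.065,.088,.058)],(255,255,0))
for yy in(.036,-.036):
  for b in(-36,-12,12,36):
    t=np.radians(b); dr([w(.031*np.sin(t),yy+o,.058+.031*np.cos(t)) for o in(.012,.026)],(255,0,255))
cv2.imwrite('pics/fit.png',big)
E
```

```text
[ 0.52467021 -0.19469763  0.04      ]
[ 0.52531593 -0.20501301 -0.02782994] 411.9294117647059 7176.0
```

View pics/fit.png

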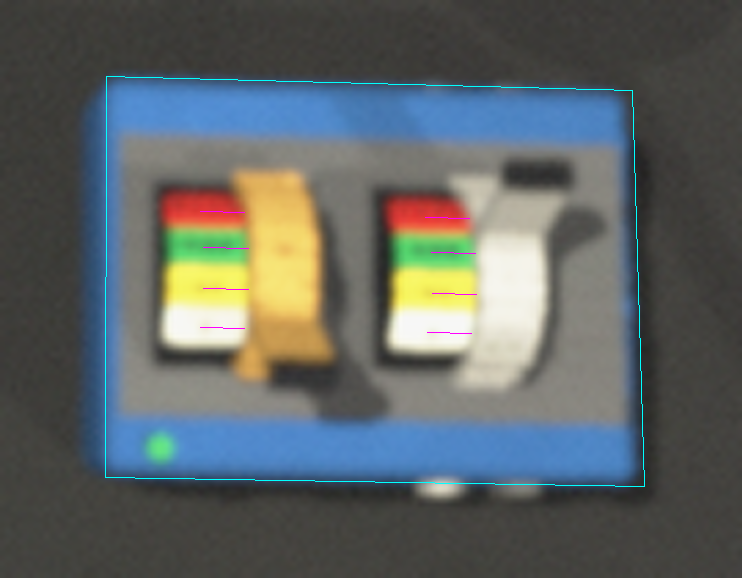

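```bash
cat >> h.py <<'E'
def w(P,u,v,z):
    x,y,a=P;c,s=np.cos(a),np.sin(a); return (x+c*u-s*v,y+s*u+c*v,z)
def tab(P,yy,th,r0,r1):
    return [w(P,r*np.sin(th)+t*np.cos(th),yy+v,.058+r*np.cos(th)-t*np.sin(th)) for r in(r0,r1) for t in(-.004,.004) for v in(-.01,.01)]
def draw(p,P,ths,crop,f,out):
    x0,x1,y0,y1=crop
    big=cv2.resize(p['image'][y0:y1,x0:x1],None,fx=f,fy=f,interpolation=cv2.INTER_CUBIC)[:,:,::-1].copy()
    def dr(X,col,cl=False):
        q=(proj(p,X)-[x0,y0]+.5)*f
        cv2.polylines(big,[np.round(q).astype(np.int32)],cl,col,1)
    dr([w(P,.065,.088,.058),w(P,.065,-.088,.058),w(P,-.065,-.088,.058),w(P,-.065,.088,.058)],(255,255,0),True)
    for yy,th in zip((.036,-.036),ths):
        for b in(-36,-12,12,36):
            t=np.radians(b); dr([w(P,.031*np.sin(t),yy+o,.058+.031*np.cos(t)) for o in(.012,.026)],(255,0,255))
        T=tab(P,yy,th,.066,.03)
        dr([T[i] for i in(0,1,3,2)],(0,0,255),True); dr([T[i] for i in(4,0,2,6)],(0,255,0)); dr([T[i] for i in(5,1,3,7)],(0,255,0))
    cv2.imwrite(f'pics/{out}.png',big)
E
python3 - <<'E'
from h import *
p=pickle.load(open('pics/top0.pkl','rb'));q=pickle.load(open('pics/side0.pkl','rb'))
P=(.5265,-.2035,-.022)
draw(p,P,(-.55,.4),(350,485,180,285),5.5,'f1')
draw(q,P,(-.55,.4),(320,425,130,230),5.9,'f2')
E
```

```text
(no output)
```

View pics/f1.png

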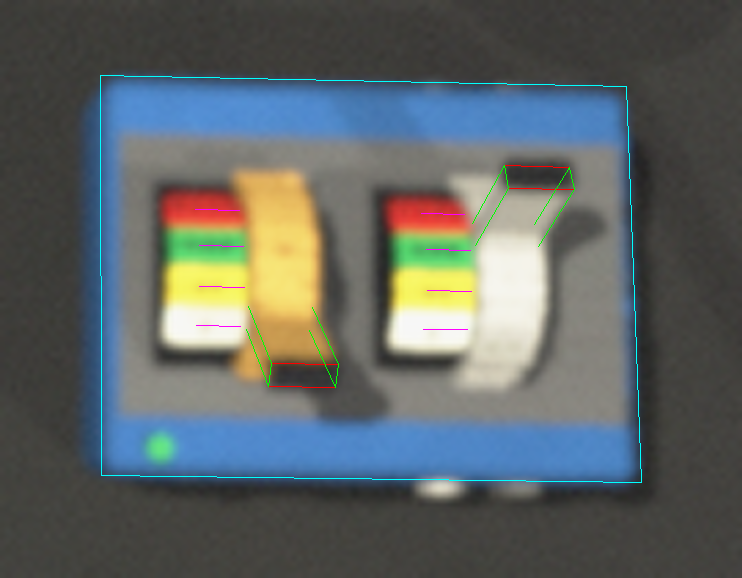

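View pics/f2.png

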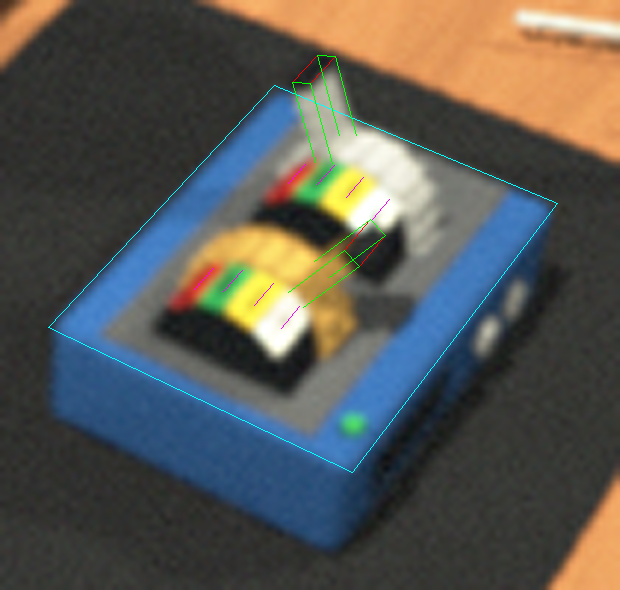

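```bash
cat >> h.py <<'E'
from scipy.spatial.transform import Rotation as Ro
PB=(.5265,-.2035,-.022)
def goto(u,v,z,o=None):
    o=o or bot.get_obs(); R=Ro.from_euler('xyz',o['tcp_rot'],degrees=True)
    T=Ro.from_euler('xyz',[180,0,180+np.degrees(PB[2])],degrees=True)
    W=np.array(w(PB,u,v,z)); print('world',W.round(4),'xyz',(R.inv().apply(W-o['ee_pos'])/.04).round(3),'dr',(R.inv()*T).as_rotvec().round(3))
E
python3 -c "
from h import *
goto(-.062,.036,.17)"
```

```text
world [ 0.4653 -0.1661  0.17  ] xyz [-12.273 -15.145   0.54 ] dr [ 0.     0.    -0.208]
```

Emit:
step_arm(dr=[[0,0,-0.03],[0,0,-0.05],[0,0,-0.08],[0,0,-0.1],[0,0,-0.13],[0,0,-0.16],[0,0,-0.18],[0,0,-0.208]], xyz=[[-0.7,-0.85,0],[-1.4,-1.7,0],[-2.1,-2.55,0],[-2.8,-3.4,0],[-3.5,-4.25,0],[-4.2,-5.1,0],[-4.9,-5.95,0],[-5.6,-6.8,0]], gripper=[0,0,0,0,0,0,0,0])

```text
time: 1.55
ee_pos: [0.2818, 0.2181, 0.1918]
tcp_rot: [180.0, 0.0, 178.8]
wrist_force: [1.1, -0.1, -0.0]
opening: -0.0003
```

```bash
python3 -c "
from h import *
print(bot.get_obs()['q'].round(1));goto(-.062,.036,.17)"
```

```text
[ 37.7 -21.3 -13.1  98.1  -0.   38.9]
world [ 0.4653 -0.1661  0.17  ] xyz [-4.782 -9.512  0.543] dr [0.001 0.001 0.002]
```

Emit:
step_arm(dr=[[0,0,0],[0,0,0],[0,0,0],[0,0,0],[0,0,0],[0,0,0],[0,0,0],[0,0,0]], xyz=[[-0.5,-1.05,0],[-1.0,-2.1,0],[-1.5,-3.2,0],[-2.0,-4.2,0],[-2.6,-5.3,0],[-3.2,-6.3,0],[-3.7,-7.4,0.1],[-4.2,-8.4,0.3]], gripper=[0,0,0,0,0,0,0,0])

```text
time: 2.35
ee_pos: [0.4428, -0.1224, 0.18]
tcp_rot: [-180.0, 0.1, 178.7]
wrist_force: [1.0, 0.8, 0.5]
opening: -0.0
```

```bash
python3 -c "
from h import *
print(bot.get_obs()['q'].round(1));goto(-.062,.036,.17)"
```

```text
[-15.5  -7.7  -3.6  94.    0.  -14.2]
world [ 0.4653 -0.1661  0.17  ] xyz [-0.587 -1.081  0.253] dr [-0.     0.002 -0.001]
```

Emit:
step_arm(dr=[[0,0,0],[0,0,0],[0,0,0],[0,0,0],[0,0,0],[0,0,0],[0,0,0],[0,0,0]], xyz=[[-0.3,-0.6,0.1],[-0.6,-1.1,0.25],[-0.6,-1.1,0.6],[-0.6,-1.1,0.8],[-0.6,-1.1,0.8],[-0.6,-1.1,0.8],[-0.6,-1.1,0.8],[-0.6,-1.1,0.8]], gripper=[0,0,0,0,0,0,0,0])

```text
time: 3.15
ee_pos: [0.4654, -0.1642, 0.1484]
tcp_rot: [-180.0, 0.1, 178.8]
wrist_force: [0.1, -0.2, -0.0]
opening: 0.0001
```

```bash
python3 -c "
from h import *
goto(-.062,.036,.098)
goto(-.0066,.036,.098)
p=snap('side','s1');draw(p,PB,(-.55,.4),(300,440,110,230),5,'s1z')
p=snap('wrist','w1');draw(p,PB,(-.55,.4),(0,640,0,400),1.25,'w1z')
"
```

```text
world [ 0.4653 -0.1661  0.098 ] xyz [ 0.002 -0.048  1.259] dr [-0.     0.001  0.001]
world [ 0.5207 -0.1674  0.098 ] xyz [-1.383 -0.049  1.261] dr [-0.     0.001  0.001]
```

View pics/s1z.png

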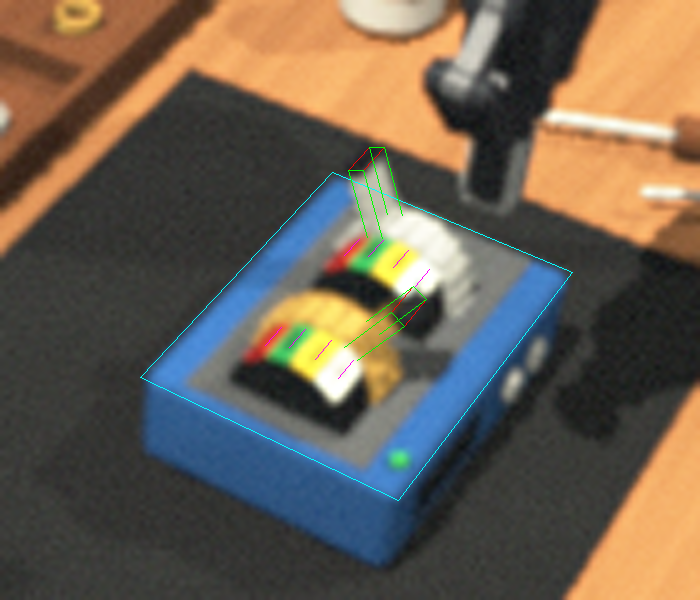

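View pics/w1z.png

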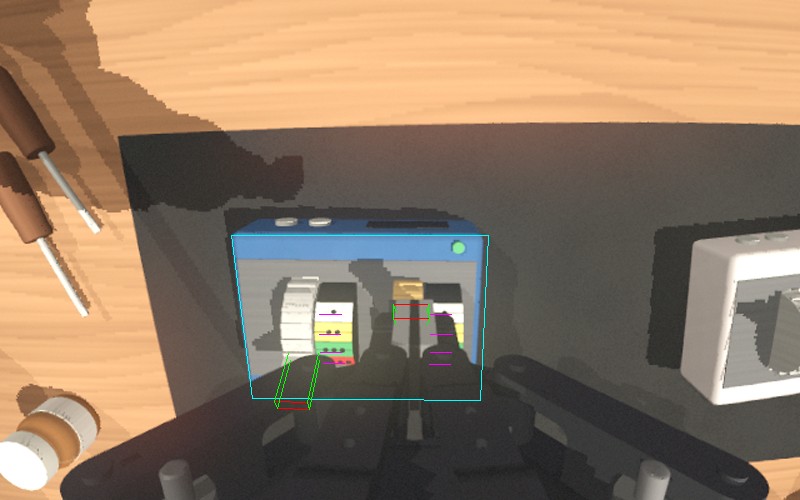

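```bash
python3 -c "
from h import *
o=bot.get_obs()['ee_pos']
for n,c,f in (('s1',(300,110),5),('w1',(0,0),1.25)):
    p=pickle.load(open('pics/%s.pkl'%n,'rb')); print((proj(p,o)-c)*f)
"
```

```text
[[475.15651898 270.68144337]]
[[413.38725431 286.14990593]]
```

```bash
python3 -c "
from h import *
p=pickle.load(open('pics/w1.pkl','rb'));im=p['image'][200:400,200:440,::-1].astype(float)
cv2.imwrite('pics/wz.png',cv2.resize((255*(im/255)**.5).astype(np.uint8),None,fx=3,fy=3,interpolation=cv2.INTER_CUBIC))
p=pickle.load(open('pics/s1.pkl','rb'));im=p['image'][90:210,330:470,::-1].astype(float)
cv2.imwrite('pics/sz.png',cv2.resize((255*(im/255)**.5).astype(np.uint8),None,fx=5,fy=5,interpolation=cv2.INTER_CUBIC))
"
```

```text
(no output)
```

View pics/wz.png

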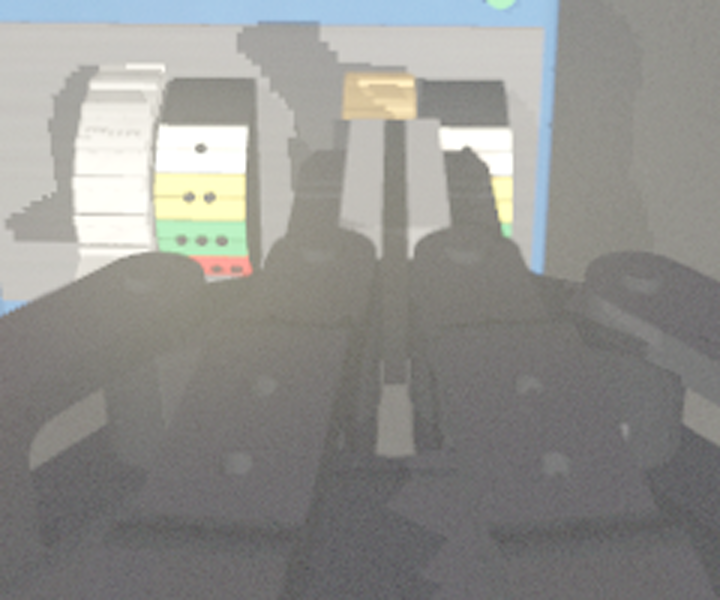

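View pics/sz.png

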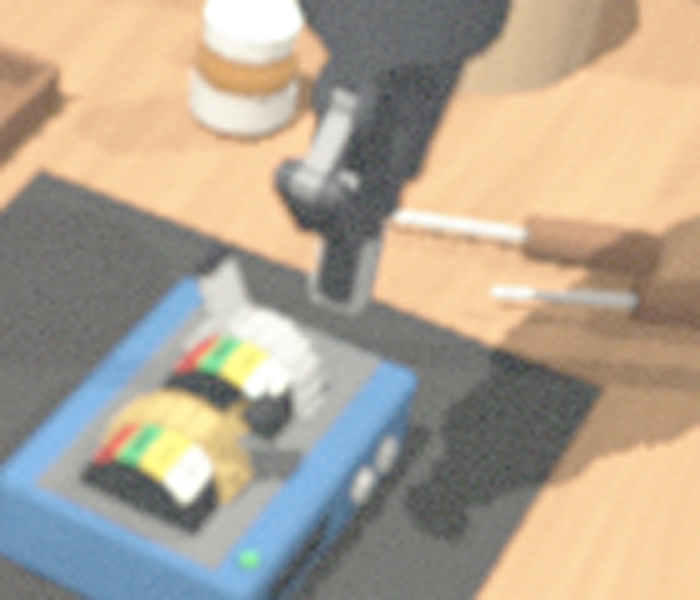

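```bash
python3 -c "
from h import *
from scipy.optimize import least_squares
o=bot.get_obs()['ee_pos'];print(o)
s=pickle.load(open('pics/s1.pkl','rb'));q=pickle.load(open('pics/w1.pkl','rb'))
# near edges: wrist end line (robot-side edge) ; side end centre
f=lambda X:np.r_[proj(s,X)[0]-[398.4,151.6],proj(q,X)[0]-[331.7,240]]
r=least_squares(f,o);print(r.x,r.fun, r.x-o)
for d in ([0,0,0],[0,0,.01],[0,0,.02],[-.011,0,.02],[.011,0,0],[-.011,0,.03]): print(d,proj(s,o+np.array(d)),proj(q,o+np.array(d)))
"
```

```text
[ 0.46527849 -0.16428748  0.14808188]
[ 0.45909701 -0.16360407  0.18031174] [ 1.83740506  1.63148161 -0.01733856  0.60652353] [-0.00618147  0.00068341  0.03222987]
[0, 0, 0] [[395.0313038  164.13628867]] [[330.70980345 228.91992475]]
[0, 0, 0.01] [[395.79078578 160.41742668]] [[330.67058273 235.32633294]]
[0, 0, 0.02] [[396.56254489 156.63324428]] [[330.6271065  242.43042061]]
[-0.011, 0, 0.02] [[401.59783907 158.64828863]] [[330.15143845 222.81884758]]
[0.011, 0, 0] [[390.13365791 162.14161149]] [[331.12300521 246.2187224 ]]
[-0.011, 0, 0.03] [[402.43122238 154.79728116]] [[330.07388706 229.74513951]]
```

The finger ends appear about 25–30 mm above the reported TCP in both the wrist and side views. I'll lower to a nominal 98 mm, which is safe either way, and look again.

Emit:
step_arm(dr=[[0,0,0],[0,0,0],[0,0,0],[0,0,0],[0,0,0],[0,0,0],[0,0,0],[0,0,0]], xyz=[[0,-0.05,0.3],[0,-0.05,0.6],[0,-0.05,0.9],[0,-0.05,1.15],[0,-0.05,1.25],[0,-0.05,1.25],[0,-0.05,1.25],[0,-0.05,1.25]], gripper=[0,0,0,0,0,0,0,0])

```text
time: 4.05
ee_pos: [0.4654, -0.1665, 0.0982]
tcp_rot: [-180.0, 0.0, 178.8]
wrist_force: [0.1, 0.3, 0.4]
opening: -0.0001
```

```bash
python3 -c "
from h import *
goto(-.0066,.036,.098)
o=bot.get_obs();print(o['ee_pos'],o['opening'])
p=snap('side','s2');print(proj(p,o['ee_pos']))
cv2.imwrite('pics/s2z.png',cv2.resize((255*(p['image'][90:210,330:470,::-1]/255.)**.5).astype(np.uint8),None,fx=5,fy=5,interpolation=cv2.INTER_CUBIC))
p=snap('wrist','w2');print(proj(p,o['ee_pos']))
cv2.imwrite('pics/w2z.png',cv2.resize((255*(p['image'][200:400,200:440,::-1]/255.)**.5).astype(np.uint8),None,fx=3,fy=3,interpolation=cv2.INTER_CUBIC))
p=snap('top','t2');print(proj(p,o['ee_pos']))
cv2.imwrite('pics/t2z.png',cv2.resize((255*(p['image'][170:290,340:500,::-1]/255.)**.5).astype(np.uint8),None,fx=5,fy=5,interpolation=cv2.INTER_CUBIC))
"
```

```text
world [ 0.5207 -0.1674  0.098 ] xyz [-1.383  0.009  0.005] dr [-0.     0.001  0.   ]
[ 0.46537114 -0.16651782  0.09816521] -5.8852352114747677e-05
[[391.82647385 181.14594536]]
[[330.79873231 229.09600706]]
[[402.75747537 264.53264704]]
```

View pics/s2z.png

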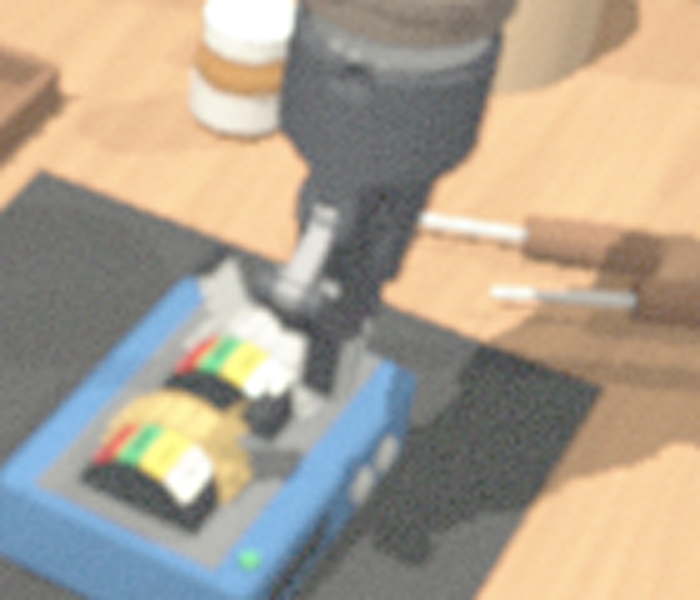

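View pics/w2z.png

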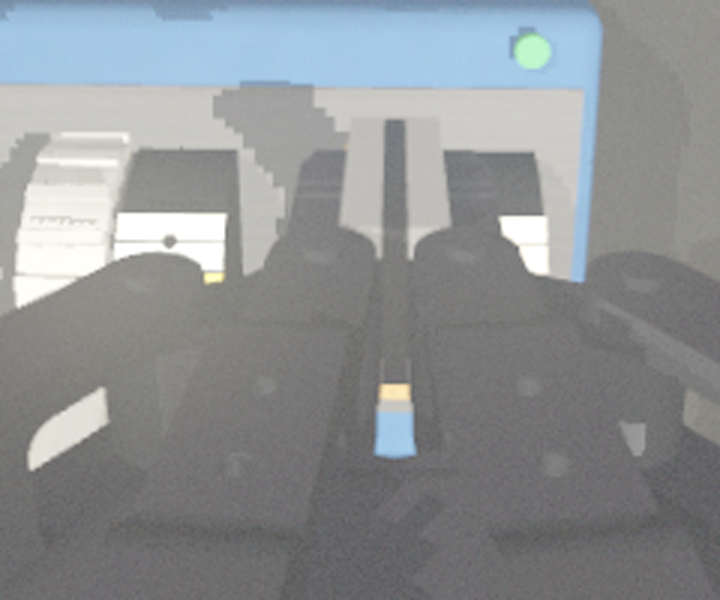

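View pics/t2z.png

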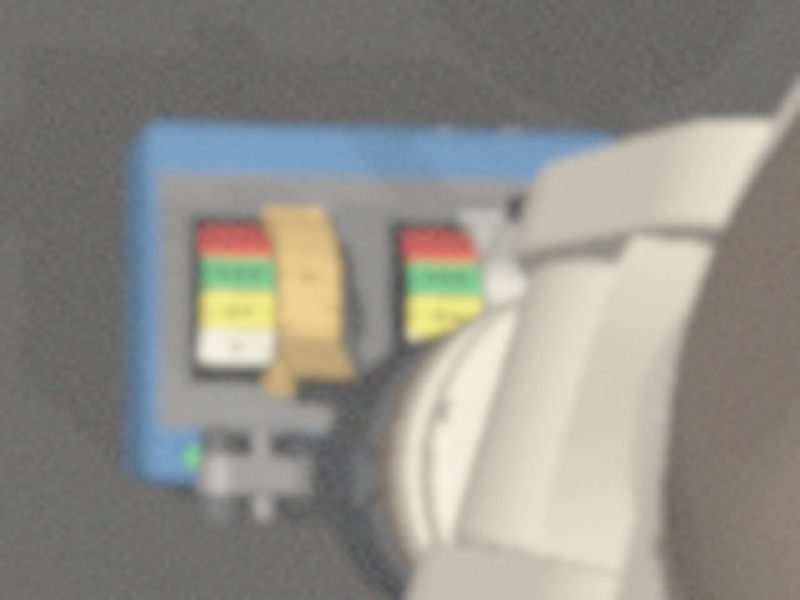

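Emit:
step_arm(dr=[[0,0,0],[0,0,0],[0,0,0],[0,0,0],[0,0,0],[0,0,0],[0,0,0],[0,0,0]], xyz=[[-0.1,0,0],[-0.2,0,0],[-0.3,0,0],[-0.4,0,0],[-0.5,0,0],[-0.6,0,0],[-0.65,0,0],[-0.65,0,0]], gripper=[0,0,0,0,0,0,0,0])

```text
time: 5.0
ee_pos: [0.4913, -0.167, 0.0975]
tcp_rot: [180.0, -0.0, 178.8]
wrist_force: [0.9, 0.8, -0.4]
opening: 0.0001
```

```bash
python3 -c "
from h import *
o=bot.get_obs();print(o['wrist_force'])
p=snap('side','s3');print(proj(p,o['ee_pos']))
cv2.imwrite('pics/s3z.png',cv2.resize((255*(p['image'][90:210,330:470,::-1]/255.)**.5).astype(np.uint8),None,fx=5,fy=5,interpolation=cv2.INTER_CUBIC))
p=snap('top','t3');print(proj(p,o['ee_pos']))
cv2.imwrite('pics/t3z.png',cv2.resize((255*(p['image'][170:290,340:500,::-1]/255.)**.5).astype(np.uint8),None,fx=5,fy=5,interpolation=cv2.INTER_CUBIC))
"
```

```text
[ 0.93439124  0.7694013  -0.39159339]
[[380.94018344 176.61375496]]
[[402.37178476 248.96274509]]
```

View pics/s3z.png

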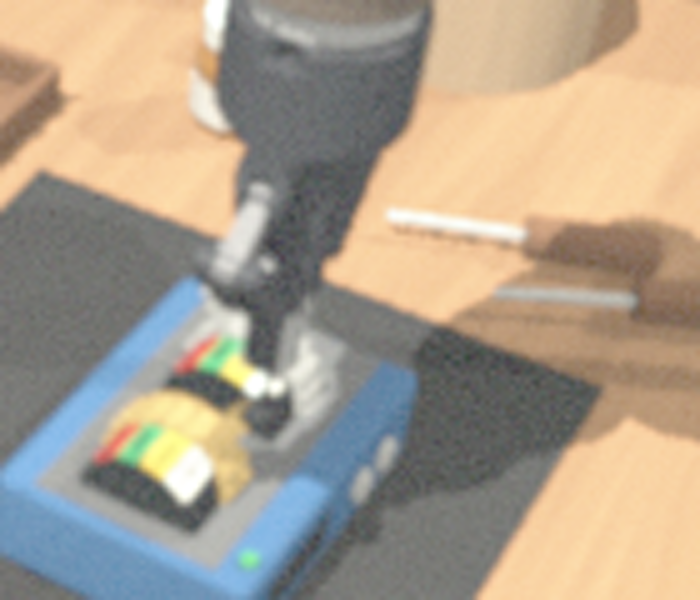

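View pics/t3z.png

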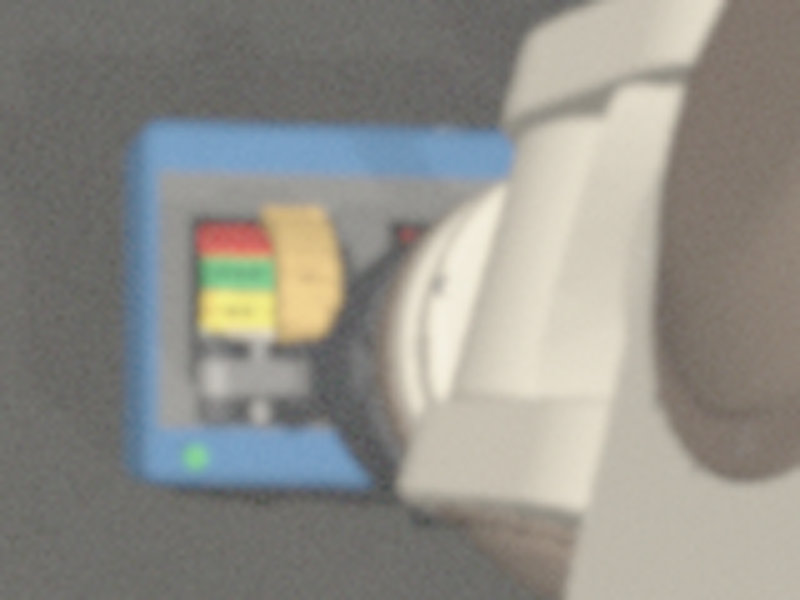

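No contact and the brass tab didn't move: the finger tips really do sit higher than the reported TCP. I'll quantify this from the pictures.

```bash
python3 -c "
from h import *
o=np.array([.4654,-.1665,.0982])
q=pickle.load(open('pics/w2.pkl','rb'));print(q['camera_matrix'])
c=Ro.from_euler('z',-1.2,degrees=True).as_matrix()
for dz in (0,.015,.025,.03,.035):
  B=[o+c@np.array([sx*.011,sy*.0145,0])+[0,0,dz] for sx in(-1,1) for sy in(-1,1)]
  print(dz,((proj(q,B)-[200,200]+.5)*3).round(0).tolist())
s=pickle.load(open('pics/s3.pkl','rb'))
o=np.array([.4913,-.167,.0975])
for dz in (0,.015,.025,.03,.035):
  B=[o+c@np.array([sx*.011,sy*.0145,0])+[0,0,dz] for sx in(-1,1) for sy in(-1,1)]
  print(dz,((proj(s,B)-[330,90]+.5)*5).round(0).tolist())
im=s['image'][130:190,350:420,::-1]
cv2.imwrite('pics/s3zz.png',cv2.resize((255*(im/255.)**.4).astype(np.uint8),None,fx=10,fy=10,interpolation=cv2.INTER_LANCZOS4))
"
```

```text
[[331.80718012   0.         331.15446243]
 [  0.         331.80718012 199.27727087]
 [  0.           0.           1.        ]]
0 [[318.0, 35.0], [469.0, 35.0], [321.0, 141.0], [467.0, 141.0]]
0.015 [[312.0, 61.0], [475.0, 61.0], [315.0, 174.0], [473.0, 174.0]]
0.025 [[307.0, 81.0], [480.0, 81.0], [311.0, 199.0], [477.0, 199.0]]
0.03 [[305.0, 92.0], [482.0, 91.0], [308.0, 213.0], [479.0, 213.0]]
0.035 [[302.0, 103.0], [485.0, 103.0], [306.0, 227.0], [482.0, 227.0]]
0 [[295.0, 426.0], [264.0, 465.0], [250.0, 407.0], [219.0, 445.0]]
0.015 [[300.0, 401.0], [269.0, 439.0], [255.0, 381.0], [223.0, 419.0]]
0.025 [[304.0, 383.0], [272.0, 422.0], [258.0, 364.0], [225.0, 401.0]]
0.03 [[305.0, 374.0], [274.0, 413.0], [259.0, 355.0], [227.0, 393.0]]
0.035 [[307.0, 365.0], [276.0, 404.0], [261.0, 346.0], [228.0, 384.0]]
```

View pics/s3zz.png

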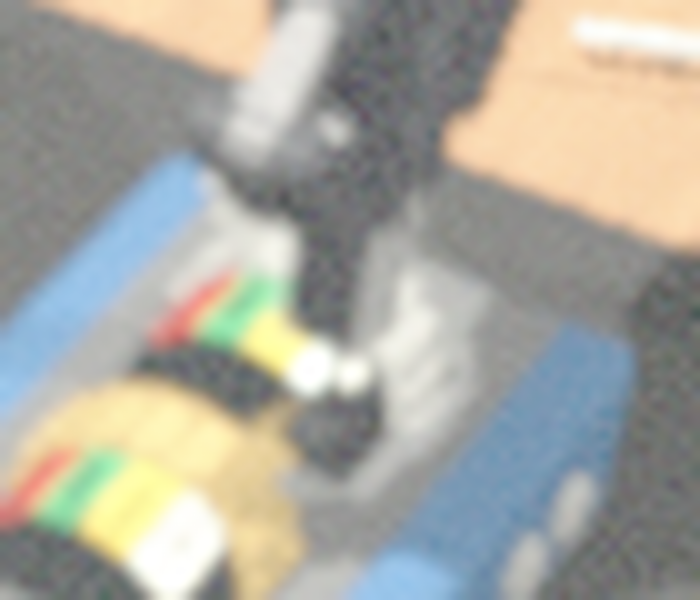

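Emit:
step_arm(dr=[[0,0,0],[0,0,0],[0,0,0],[0,0,0],[0,0,0],[0,0,0],[0,0,0],[0,0,0]], xyz=[[0.2,0,0],[0.45,0,0],[0.65,0,0],[0.65,0,0.25],[0.65,0,0.5],[0.65,0,0.7],[0.65,0,0.75],[0.65,0,0.75]], gripper=[0,0,0,0,0,0,0,0])

```text
time: 5.9
ee_pos: [0.4648, -0.1663, 0.0668]
tcp_rot: [180.0, -0.1, 178.8]
wrist_force: [-0.3, 0.4, 0.3]
opening: 0.0001
```

```bash
python3 -c "
from h import *
o=bot.get_obs();print(o['wrist_force'],o['ee_pos'])
p=snap('side','s4');print((proj(p,o['ee_pos'])-[350,130])*10)
cv2.imwrite('pics/s4z.png',cv2.resize((255*(p['image'][130:190,350:420,::-1]/255.)**.4).astype(np.uint8),None,fx=10,fy=10,interpolation=cv2.INTER_LANCZOS4))
p=snap('wrist','w4')
cv2.imwrite('pics/w4z.png',cv2.resize((255*(p['image'][150:350,200:440,::-1]/255.)**.4).astype(np.uint8),None,fx=3,fy=3,interpolation=cv2.INTER_CUBIC))
"
```

```text
[-0.30765596  0.41201876  0.32297574] [ 0.46482886 -0.16626561  0.06684512]
[[398.65206487 616.46734812]]
```

View pics/s4z.png

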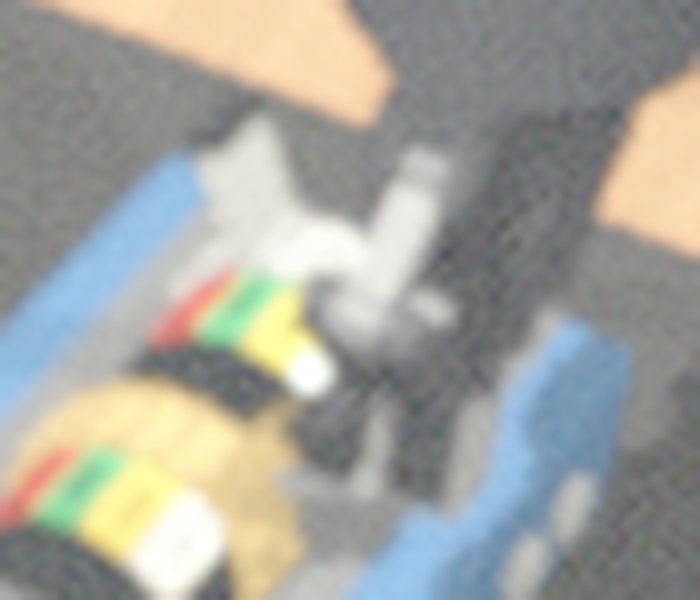

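View pics/w4z.png

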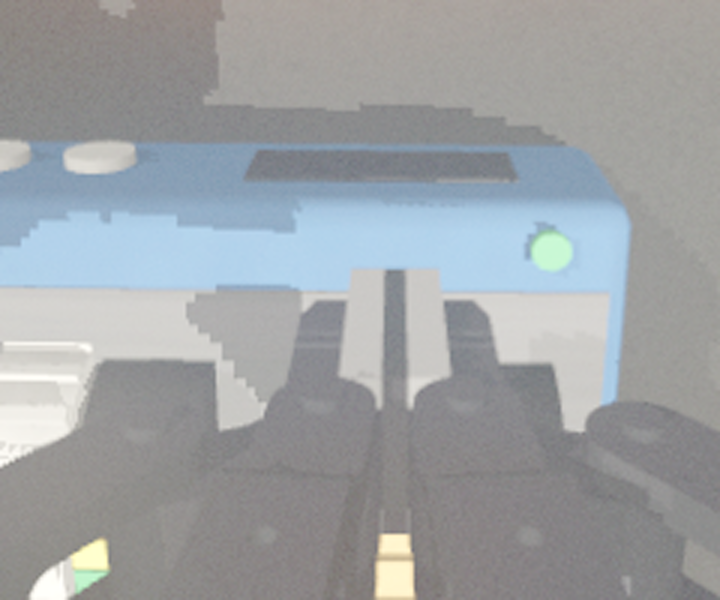

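Now the fingers sit beside the black tab tip, finger end around 97 mm. Pushing in stages.

Emit:
step_arm(dr=[[0,0,0],[0,0,0],[0,0,0],[0,0,0],[0,0,0],[0,0,0],[0,0,0],[0,0,0]], xyz=[[-0.15,0,0],[-0.3,0,0],[-0.45,0,0],[-0.6,0,0],[-0.75,0,0],[-0.9,0,0],[-1.0,0,0],[-1.0,0,0]], gripper=[0,0,0,0,0,0,0,0])

```text
time: 6.8
ee_pos: [0.5058, -0.1673, 0.0674]
tcp_rot: [180.0, 0.0, 178.8]
wrist_force: [-0.4, -0.2, -0.6]
opening: -0.0002
```

```bash
python3 -c "
from h import *
o=bot.get_obs();print(o['wrist_force'],o['ee_pos'])
goto(-.0066,.036,.067)
p=snap('side','s5')
cv2.imwrite('pics/s5z.png',cv2.resize((255*(p['image'][130:190,350:420,::-1]/255.)**.4).astype(np.uint8),None,fx=10,fy=10,interpolation=cv2.INTER_LANCZOS4))
"
```

```text
[-0.41070758 -0.19719278 -0.56327036] [ 0.505793   -0.16725065  0.06737944]
world [ 0.5207 -0.1674  0.067 ] xyz [-0.372  0.005  0.01 ] dr [0. 0. 0.]
```

View pics/s5z.png

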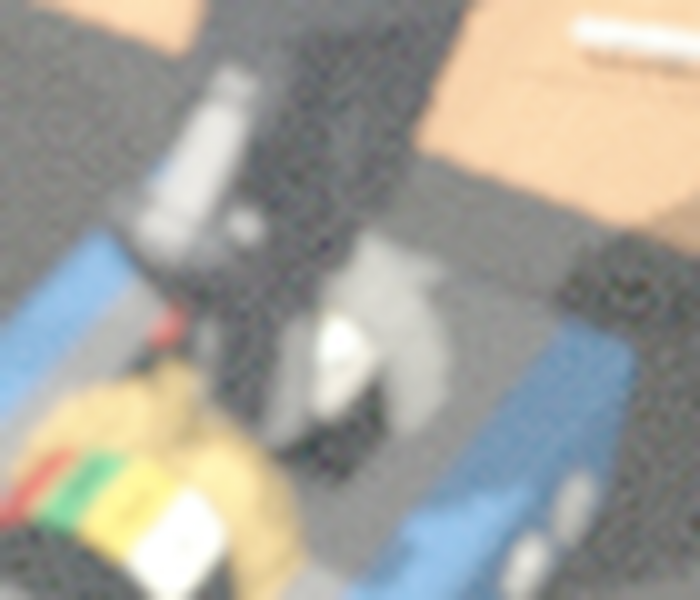

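Emit:
step_arm(dr=[[0,0,0],[0,0,0],[0,0,0],[0,0,0],[0,0,0],[0,0,0],[0,0,0],[0,0,0]], xyz=[[-0.1,0,0],[-0.2,0,0],[-0.3,0,0],[-0.3,0,0],[-0.3,0,0],[0.0,0,0],[0.3,0,-0.4],[0.6,0,-1.2]], gripper=[0,0,0,0,0,0,0,0])

```text
time: 7.65
ee_pos: [0.4786, -0.1662, 0.1137]
tcp_rot: [179.9, -0.2, 178.8]
wrist_force: [0.3, 1.1, 0.3]
opening: -0.0001
```

Emit:
step_arm(dr=[[0,0,0],[0,0,0],[0,0,0],[0,0,0],[0,0,0],[0,0,0],[0,0,0],[0,0,0]], xyz=[[0.8,0,-1],[1.6,0,-2],[2.5,0,-2],[2.5,0,-2],[2.5,0,-2],[2.5,0,-2],[2.5,0,-2],[2.5,0,-2]], gripper=[0,0,0,0,0,0,0,0])

```text
time: 8.45
ee_pos: [0.3813, -0.1645, 0.1948]
tcp_rot: [180.0, -0.1, 178.8]
wrist_force: [-0.1, -0.6, -0.1]
opening: 0.0
```

```bash
python3 -c "
from h import *
p=snap('top','t6');draw(p,PB,(.21,.4),(350,485,180,285),5.5,'t6z')
p=snap('side','s6');draw(p,PB,(.21,.4),(330,420,130,210),7,'s6z')
p=snap('wrist','w6');draw(p,PB,(.21,.4),(0,640,0,400),1.25,'w6z')
"
```

```text
(no output)
```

View pics/t6z.png

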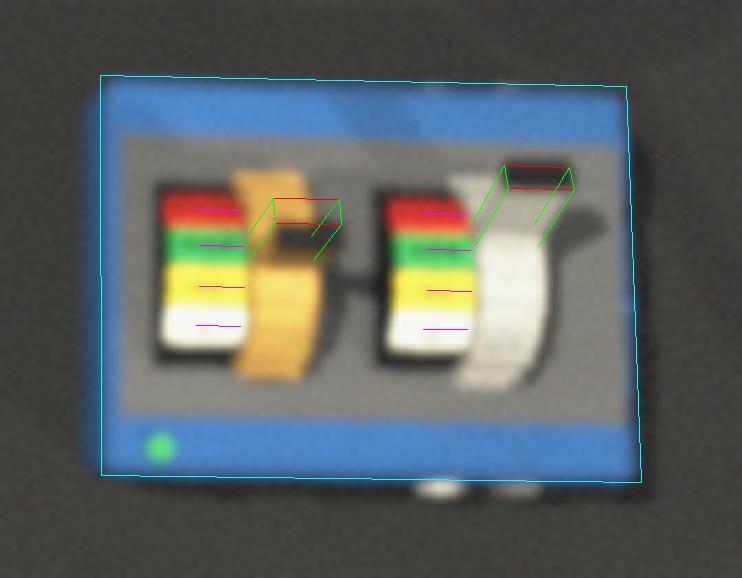

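View pics/s6z.png

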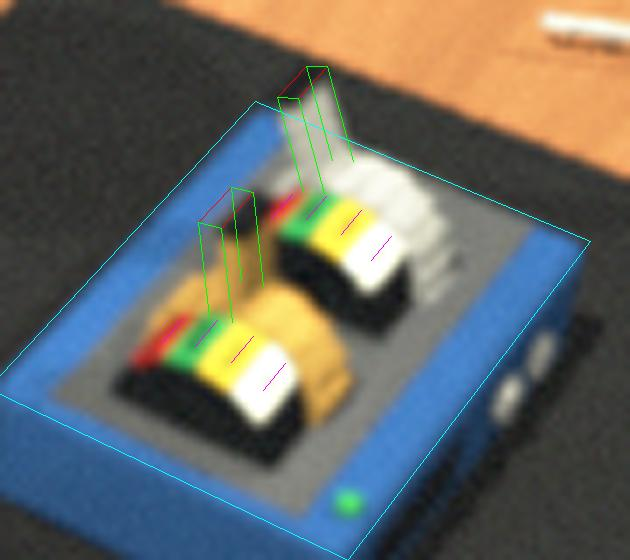

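View pics/w6z.png

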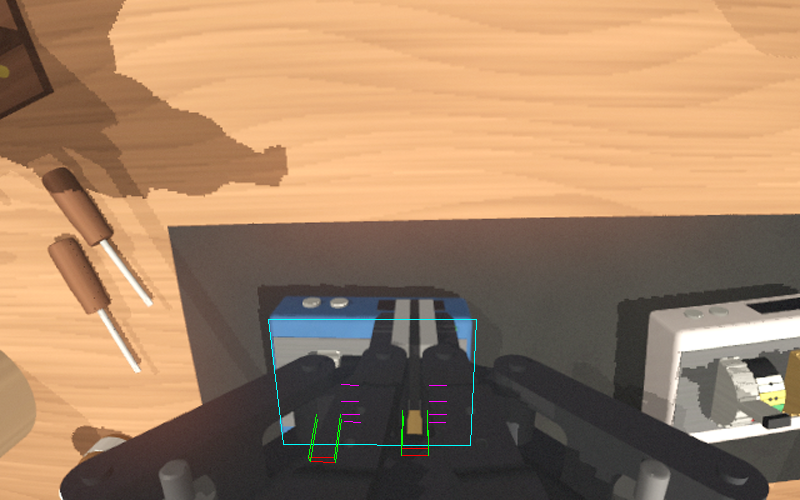

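```bash
python3 -c "
from h import *
p=pickle.load(open('pics/top0.pkl','rb'))
for th in(-.1,0,.05,.1,.15,.21): print(th,((proj(p,tab(PB,.036,th,.066,.05))[:4].mean(0)-[350,180]+.5)*5.5).round(1))
p=pickle.load(open('pics/t6.pkl','rb'));draw(p,PB,(.05,.4),(350,485,180,285),5.5,'t6z')
p=pickle.load(open('pics/s6.pkl','rb'));draw(p,PB,(.05,.4),(330,420,130,210),7,'s6z')
"
```

```text
-0.1 [309.1 278.9]
0 [309.  256.7]
0.05 [308.8 245.6]
0.1 [308.4 234.6]
0.15 [307.9 223.8]
0.21 [307.1 211.1]
```

View pics/t6z.png

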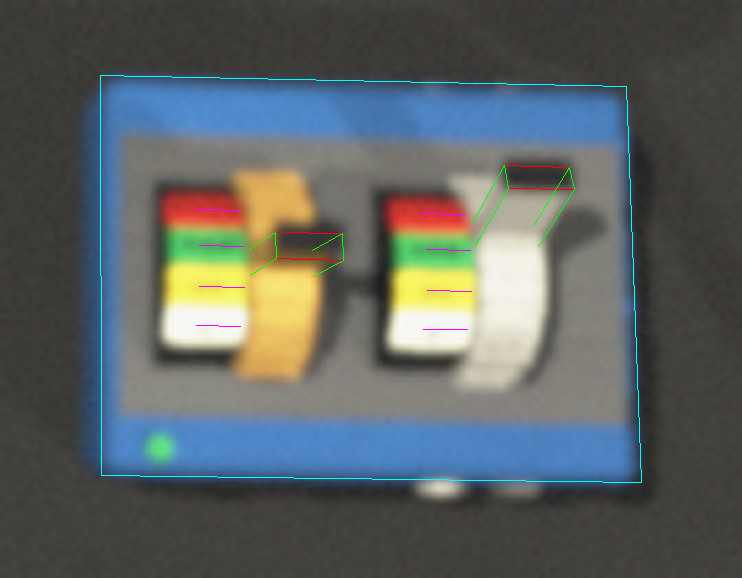

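View pics/s6z.png

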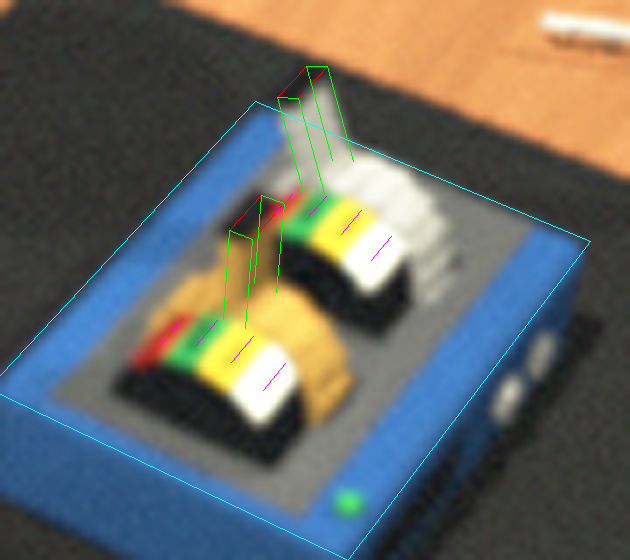

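```bash
python3 -c "
from h import *
goto(-.028,.036,.067);goto(-.0042,.036,.067)"
```

```text
world [ 0.4993 -0.1669  0.067 ] xyz [-2.955e+00  3.000e-03  3.202e+00] dr [ 0.    -0.001  0.001]
world [ 0.5231 -0.1674  0.067 ] xyz [-3.550e+00  3.000e-03  3.202e+00] dr [ 0.    -0.001  0.001]
```

Emit:
step_arm(dr=[[0,0,0],[0,0,0],[0,0,0],[0,0,0],[0,0,0],[0,0,0],[0,0,0],[0,0,0]], xyz=[[-1,0,0],[-2,0,0],[-2.95,0,0.3],[-2.95,0,1.2],[-2.95,0,2.1],[-2.95,0,2.9],[-2.95,0,3.2],[-2.95,0,3.2]], gripper=[0,0,0,0,0,0,0,0])

```text
time: 9.4
ee_pos: [0.4981, -0.1668, 0.0662]
tcp_rot: [179.9, -0.2, 178.8]
wrist_force: [-0.1, -0.1, -0.2]
opening: 0.0003
```

```bash
python3 -c "
from h import *
print(bot.get_obs()['wrist_force']);goto(-.0042,.036,.067)"
```

```text
[-0.11521078 -0.07460372 -0.15432124]
world [ 0.5231 -0.1674  0.067 ] xyz [-0.624 -0.001 -0.022] dr [ 0.001 -0.003  0.   ]
```

Emit:
step_arm(dr=[[0,0,0],[0,0,0],[0,0,0],[0,0,0],[0,0,0],[0,0,0],[0,0,0],[0,0,0]], xyz=[[-0.2,0,0],[-0.35,0,0],[-0.5,0,0],[-0.6,0,0],[-0.6,0,0],[-0.6,0,0],[-0.3,0,0],[0,0,-0.5]], gripper=[0,0,0,0,0,0,0,0])

```text
time: 10.2
ee_pos: [0.4966, -0.1665, 0.0851]
tcp_rot: [179.9, -0.3, 178.8]
wrist_force: [-0.4, -0.5, 0.1]
opening: 0.0
```

Emit:
step_arm(dr=[[0,0,0],[0,0,0],[0,0,0],[0,0,0],[0,0,0],[0,0,0],[0,0,0],[0,0,0]], xyz=[[0.5,0,-1],[1.4,0,-1.8],[2.3,0,-2.5],[2.7,0,-2.5],[2.7,0,-2.5],[2.7,0,-2.5],[2.7,0,-2.5],[2.7,0,-2.5]], gripper=[0,0,0,0,0,0,0,0])

```text
time: 11.0
ee_pos: [0.3913, -0.1647, 0.1867]
tcp_rot: [180.0, -0.1, 178.8]
wrist_force: [-0.2, 0.4, 0.2]
opening: 0.0001
```

```bash
python3 -c "
from h import *
p=snap('top','t7');draw(p,PB,(.21,.4),(350,485,180,285),5.5,'t7z')
p=snap('side','s7');draw(p,PB,(.21,.4),(330,420,130,210),7,'s7z')
"
```

```text
(no output)
```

View pics/t7z.png

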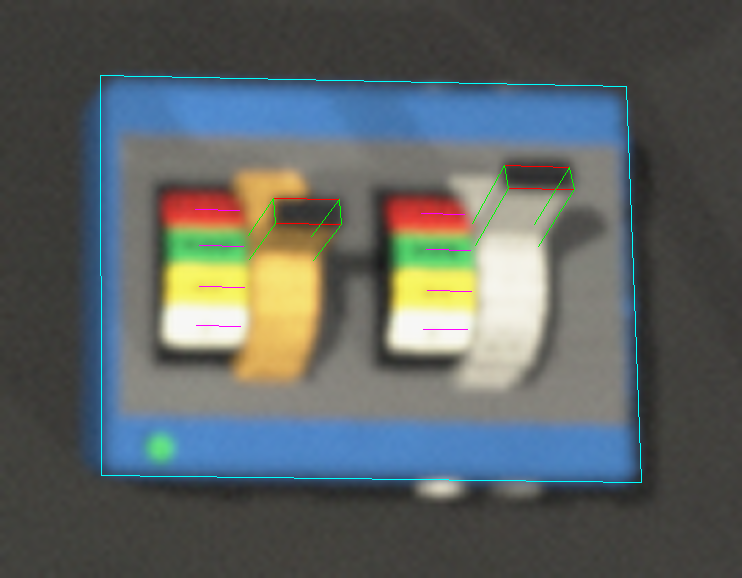

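View pics/s7z.png

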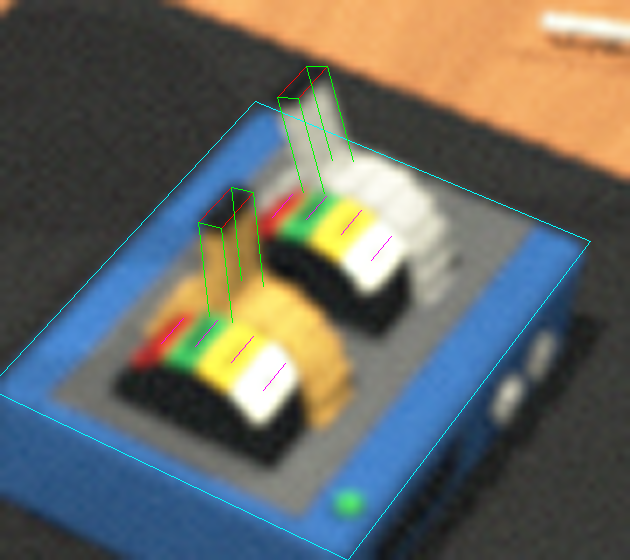

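Brass matches +0.21 in both views. Now the steel wheel, pushed from the far side.

```bash
python3 -c "
from h import *
goto(.054,-.036,.16);goto(.054,-.036,.067);goto(-.01,-.036,.067)"
```

```text
world [ 0.5797 -0.2407  0.16  ] xyz [-4.75  -1.799  0.664] dr [ 0.001 -0.001  0.001]
world [ 0.5797 -0.2407  0.067 ] xyz [-4.753 -1.801  2.989] dr [ 0.001 -0.001  0.001]
world [ 0.5157 -0.2393  0.067 ] xyz [-3.153 -1.8    2.992] dr [ 0.001 -0.001  0.001]
```

Emit:
step_arm(dr=[[0,0,0],[0,0,0],[0,0,0],[0,0,0],[0,0,0],[0,0,0],[0,0,0],[0,0,0]], xyz=[[-0.9,-0.35,0],[-1.8,-0.7,0],[-2.8,-1.1,0],[-3.8,-1.5,0],[-4.75,-1.8,0],[-4.75,-1.8,0],[-4.75,-1.8,0.5],[-4.75,-1.8,1]], gripper=[0,0,0,0,0,0,0,0])

```text
time: 11.9
ee_pos: [0.5799, -0.2409, 0.1466]
tcp_rot: [180.0, -0.0, 178.8]
wrist_force: [-0.4, -0.1, -0.3]
opening: -0.0
```

```bash
python3 -c "
from h import *
print(bot.get_obs()['wrist_force']);goto(.054,-.036,.067)
p=snap('wrist','w8');draw(p,PB,(.21,.4),(0,640,0,400),1.25,'w8z')"
```

```text
[-0.40729047 -0.08266041 -0.33960089]
world [ 0.5797 -0.2407  0.067 ] xyz [0.004 0.004 1.989] dr [ 0.    -0.     0.001]
```

View pics/w8z.png

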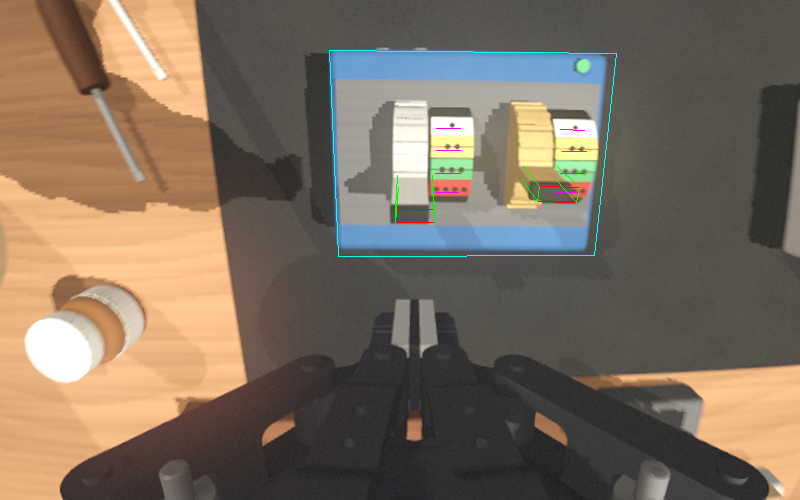

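Emit:
step_arm(dr=[[0,0,0],[0,0,0],[0,0,0],[0,0,0],[0,0,0],[0,0,0],[0,0,0],[0,0,0]], xyz=[[0,0,0.5],[0,0,1.0],[0,0,1.5],[0,0,1.85],[0,0,2.0],[0,0,2.0],[0,0,2.0],[0,0,2.0]], gripper=[0,0,0,0,0,0,0,0])

```text
time: 12.75
ee_pos: [0.58, -0.2411, 0.0687]
tcp_rot: [-180.0, 0.1, 178.8]
wrist_force: [0.7, -0.6, 1.0]
opening: 0.0001
```

Emit:
step_arm(dr=[[0,0,0],[0,0,0],[0,0,0],[0,0,0],[0,0,0],[0,0,0],[0,0,0],[0,0,0]], xyz=[[0.15,0,0],[0.3,0,0],[0.45,0,0],[0.6,0,0],[0.75,0,0],[0.9,0,0],[1.0,0,0],[1.0,0,0]], gripper=[0,0,0,0,0,0,0,0])

```text
time: 13.55
ee_pos: [0.5386, -0.24, 0.0674]
tcp_rot: [180.0, -0.1, 178.7]
wrist_force: [1.4, 0.3, -0.0]
opening: -0.0
```

```bash
python3 -c "
from h import *
print(bot.get_obs()['wrist_force']);goto(-.010,-.036,.067)
p=snap('wrist','w9');draw(p,PB,(.21,-.1),(0,640,0,400),1.25,'w9z')"
```

```text
[ 1.36312481  0.34609788 -0.01177097]
world [ 0.5157 -0.2393  0.067 ] xyz [0.572 0.006 0.012] dr [ 0.    -0.001 -0.   ]
```

View pics/w9z.png

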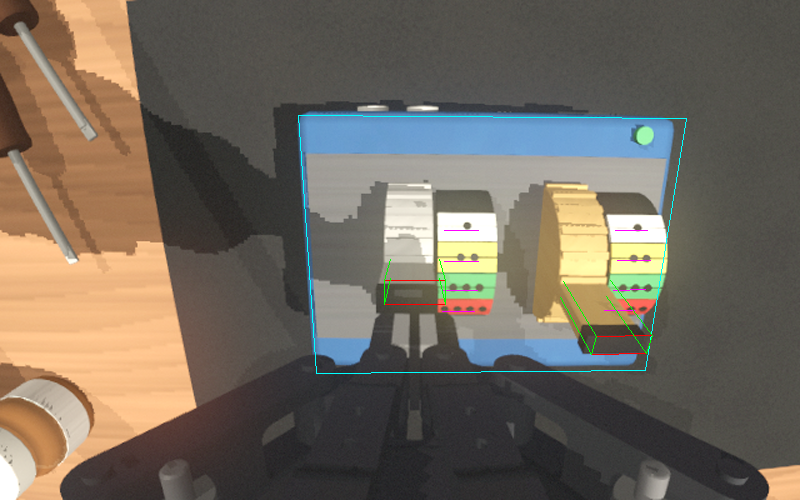

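Emit:
step_arm(dr=[[0,0,0],[0,0,0],[0,0,0],[0,0,0],[0,0,0],[0,0,0],[0,0,0],[0,0,0]], xyz=[[0.15,0,0],[0.3,0,0],[0.45,0,0],[0.55,0,0],[0.55,0,0],[0.55,0,0],[0.55,0,0],[0.55,0,0]], gripper=[0,0,0,0,0,0,0,0])

```text
time: 14.4
ee_pos: [0.5174, -0.2396, 0.0675]
tcp_rot: [180.0, -0.0, 178.7]
wrist_force: [-0.9, -0.4, -0.1]
opening: -0.0001
```

```bash
python3 -c "
from h import *
print(bot.get_obs()['wrist_force']);goto(-.010,-.036,.067)
p=snap('wrist','w10');draw(p,PB,(.21,-.63),(0,640,0,400),1.25,'w10z')"
```

```text
[-0.86232696 -0.38617711 -0.11576871]
world [ 0.5157 -0.2393  0.067 ] xyz [0.042 0.007 0.013] dr [ 0. -0.  0.]
```

View pics/w10z.png

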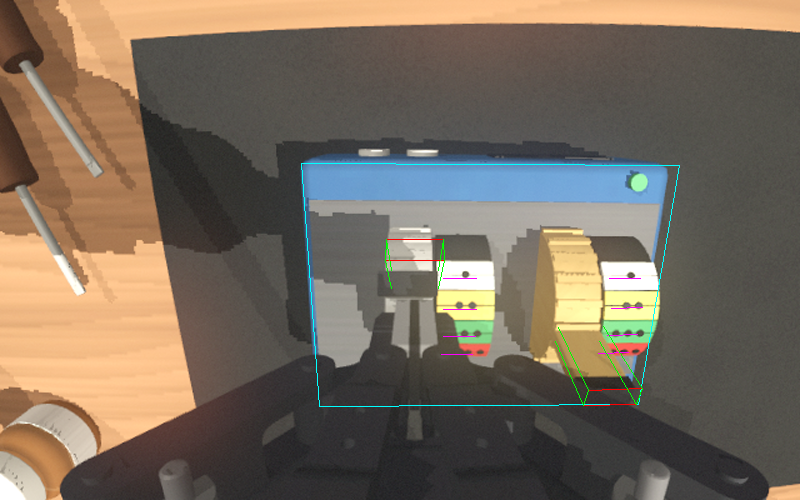

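```bash
python3 -c "
from h import *
p=pickle.load(open('pics/w10.pkl','rb'))
for t in(-.1,-.2,-.3,-.4,-.5,-.63): print(t,(proj(p,tab(PB,-.036,t,.066,.05))[:4]*1.25).round(0).tolist())
p=pickle.load(open('pics/w9.pkl','rb'))
for t in(0.1,.05,0,-.1,-.2): print(t,(proj(p,tab(PB,-.036,t,.066,.05))[:4]*1.25).round(0).tolist())
p=pickle.load(open('pics/w10.pkl','rb'))
cv2.imwrite('pics/wz10.png',cv2.resize((255*(p['image'][150:320,280:420,::-1]/255.)**.5).astype(np.uint8),None,fx=4,fy=4,interpolation=cv2.INTER_CUBIC))
"
```

```text
-0.1 [[384.0, 339.0], [444.0, 339.0], [385.0, 361.0], [443.0, 361.0]]
-0.2 [[384.0, 320.0], [444.0, 320.0], [385.0, 343.0], [443.0, 343.0]]
-0.3 [[384.0, 300.0], [444.0, 300.0], [384.0, 324.0], [444.0, 324.0]]
-0.4 [[385.0, 280.0], [443.0, 280.0], [384.0, 304.0], [444.0, 304.0]]
-0.5 [[385.0, 261.0], [443.0, 261.0], [384.0, 284.0], [443.0, 284.0]]
-0.63 [[385.0, 238.0], [443.0, 238.0], [385.0, 260.0], [443.0, 260.0]]
0.1 [[384.0, 318.0], [444.0, 318.0], [384.0, 339.0], [443.0, 339.0]]
0.05 [[383.0, 309.0], [444.0, 309.0], [384.0, 331.0], [444.0, 330.0]]
0 [[383.0, 300.0], [445.0, 300.0], [384.0, 322.0], [444.0, 322.0]]
-0.1 [[383.0, 280.0], [445.0, 280.0], [383.0, 304.0], [444.0, 304.0]]
-0.2 [[383.0, 260.0], [445.0, 259.0], [383.0, 284.0], [445.0, 284.0]]
```

View pics/wz10.png

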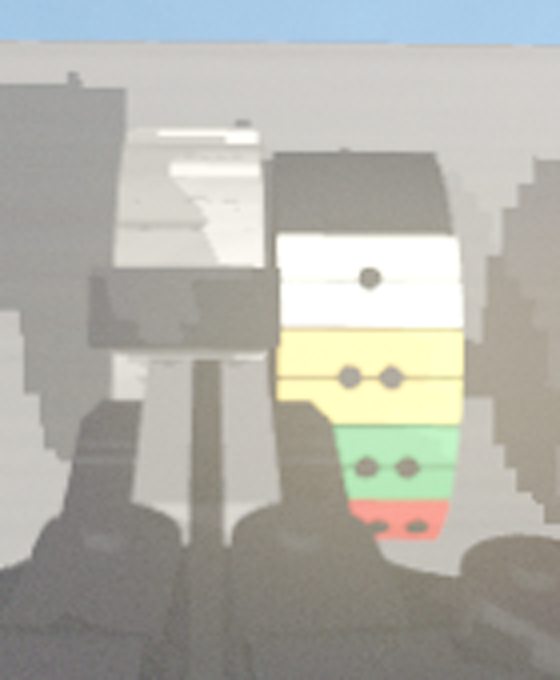

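Emit:
step_arm(dr=[[0,0,0],[0,0,0],[0,0,0],[0,0,0],[0,0,0],[0,0,0],[0,0,0],[0,0,0]], xyz=[[0.08,0,0],[0.15,0,0],[0.2,0,0],[0.2,0,0],[0.2,0,0],[0.2,0,0],[0.2,0,0],[0.2,0,0]], gripper=[0,0,0,0,0,0,0,0])

```text
time: 15.25
ee_pos: [0.5094, -0.2394, 0.0676]
tcp_rot: [-180.0, -0.0, 178.7]
wrist_force: [0.4, 0.1, 1.6]
opening: 0.0001
```

```bash
python3 -c "
from h import *
print(bot.get_obs()['wrist_force'])
p=snap('wrist','w11')
for t in(-.5,-.55,-.6,-.63,-.7): print(t,((proj(p,tab(PB,-.036,t,.066,.05))[:4]-[280,150]+.5)*4).round(0).tolist())
cv2.imwrite('pics/wz11.png',cv2.resize((255*(p['image'][150:320,280:420,::-1]/255.)**.5).astype(np.uint8),None,fx=4,fy=4,interpolation=cv2.INTER_CUBIC))
"
```

```text
[0.36866774 0.10305523 1.63941955]
-0.5 [[115.0, 308.0], [299.0, 308.0], [114.0, 382.0], [300.0, 382.0]]
-0.55 [[116.0, 279.0], [298.0, 279.0], [114.0, 351.0], [299.0, 351.0]]
-0.6 [[116.0, 250.0], [297.0, 250.0], [115.0, 321.0], [299.0, 321.0]]
-0.63 [[117.0, 233.0], [297.0, 233.0], [115.0, 303.0], [299.0, 303.0]]
-0.7 [[118.0, 196.0], [296.0, 196.0], [116.0, 262.0], [298.0, 262.0]]
```

View pics/wz11.png

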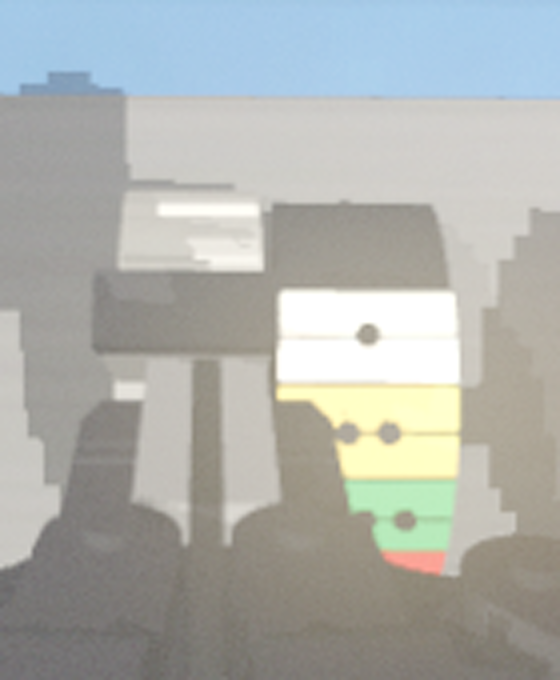

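Emit:
step_arm(dr=[[0,0,0],[0,0,0],[0,0,0],[0,0,0],[0,0,0],[0,0,0],[0,0,0],[0,0,0]], xyz=[[-0.3,0,0],[-0.6,0,-0.3],[-0.8,0,-1.2],[-0.8,0,-2.2],[-0.8,0,-3],[0,0,-3],[1,0,-3],[2,0.5,-3]], gripper=[0,0,0,0,0,0,0,0])

```text
time: 16.1
ee_pos: [0.4295, -0.2185, 0.187]
tcp_rot: [-180.0, -0.0, 178.7]
wrist_force: [0.2, 0.1, 0.6]
opening: 0.0001
```

Emit:
step_arm(dr=[[0,0,0],[0,0,0],[0,0,0],[0,0,0],[0,0,0],[0,0,0],[0,0,0],[0,0,0]], xyz=[[0.8,0.7,0],[1.4,1.2,0],[1.4,1.2,0],[1.4,1.2,0],[1.4,1.2,0],[1.4,1.2,0],[1.4,1.2,0],[1.4,1.2,0]], gripper=[0,0,0,0,0,0,0,0])

```text
time: 16.9
ee_pos: [0.3752, -0.1687, 0.1873]
tcp_rot: [180.0, -0.0, 178.7]
wrist_force: [0.5, -1.2, -0.7]
opening: -0.0005
```

```bash
python3 -c "
from h import *
p=snap('top','t12');draw(p,PB,(.21,-.63),(350,485,180,285),5.5,'t12z')
p=snap('side','s12');draw(p,PB,(.21,-.63),(330,420,130,210),7,'s12z')
"
```

```text
(no output)
```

View pics/t12z.png

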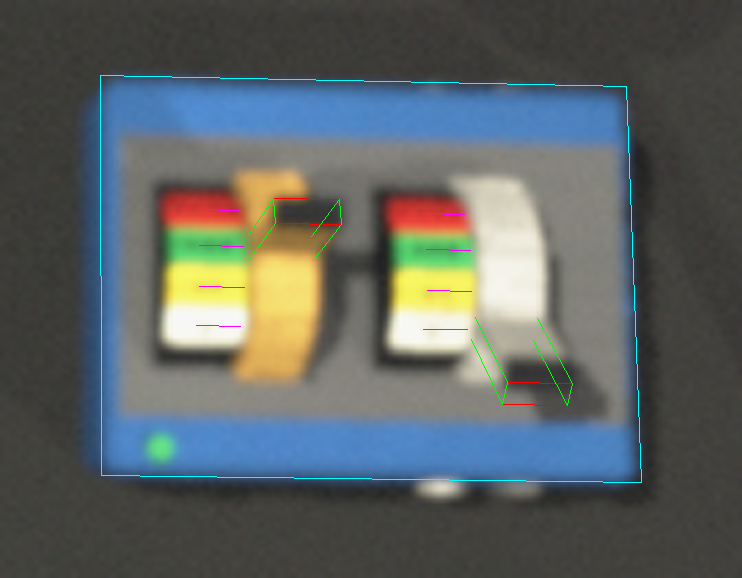

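View pics/s12z.png

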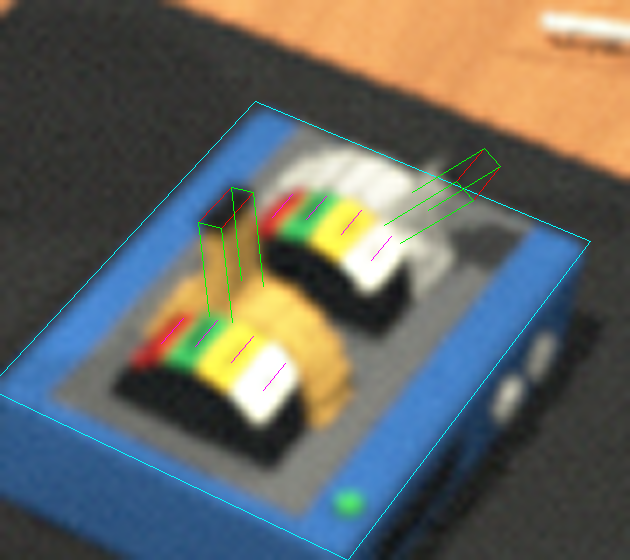

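```bash
python3 -c "
from h import *
p=pickle.load(open('pics/t12.pkl','rb'))
for t in(-.45,-.5,-.55,-.63):print(t,((proj(p,tab(PB,-.036,t,.066,.05))[:4]-[350,180]+.5)*5.5).round(0).tolist())
draw(p,PB,(.21,-.52),(350,485,180,285),5.5,'t12y')
p=pickle.load(open('pics/s12.pkl','rb'));draw(p,PB,(.21,-.52),(330,420,130,210),7,'s12y')
goto(.02,-.036,.14);goto(.02,-.036,.067)
"
```

```text
-0.45 [[574.0, 371.0], [509.0, 370.0], [577.0, 346.0], [512.0, 345.0]]
-0.5 [[572.0, 381.0], [507.0, 380.0], [576.0, 357.0], [511.0, 356.0]]
-0.55 [[571.0, 390.0], [505.0, 389.0], [575.0, 367.0], [509.0, 366.0]]
-0.63 [[567.0, 405.0], [502.0, 404.0], [572.0, 383.0], [507.0, 382.0]]
world [ 0.5457 -0.2399  0.14  ] xyz [-4.304 -1.69   1.182] dr [ 0.    -0.001  0.   ]
world [ 0.5457 -0.2399  0.067 ] xyz [-4.305 -1.69   3.007] dr [ 0.    -0.001  0.   ]
```

View pics/t12y.png

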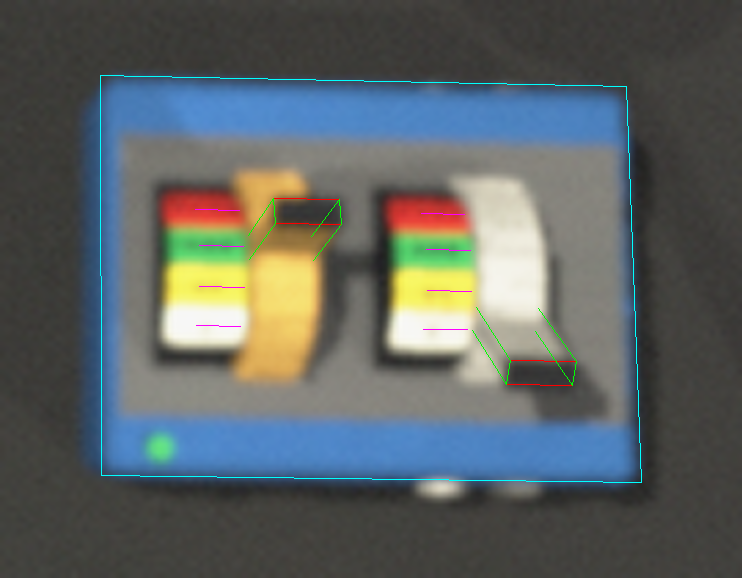

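View pics/s12y.png

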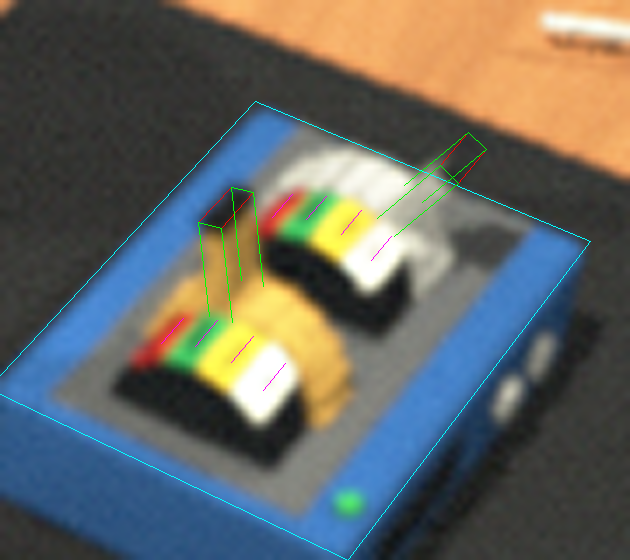

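Emit:
step_arm(dr=[[0,0,0],[0,0,0],[0,0,0],[0,0,0],[0,0,0],[0,0,0],[0,0,0],[0,0,0]], xyz=[[-1.0,-0.4,0],[-2.0,-0.8,0],[-3.0,-1.2,0],[-4.0,-1.6,0],[-4.3,-1.7,0.2],[-4.3,-1.7,1],[-4.3,-1.7,1.8],[-4.3,-1.7,2.2]], gripper=[0,0,0,0,0,0,0,0])

```text
time: 17.8
ee_pos: [0.5442, -0.2397, 0.0962]
tcp_rot: [179.9, -0.2, 178.7]
wrist_force: [-0.1, -1.0, 0.2]
opening: -0.0001
```

Emit:
step_arm(dr=[[0,0,0],[0,0,0],[0,0,0],[0,0,0],[0,0,0],[0,0,0],[0,0,0],[0,0,0]], xyz=[[0,0,0.4],[0,0,0.7],[0,0,0.8],[0,0,0.8],[0.2,0,0.8],[0.4,0,0.8],[0.4,0,0.8],[0.4,0,0.8]], gripper=[0,0,0,0,0,0,0,0])

```text
time: 18.6
ee_pos: [0.5294, -0.24, 0.0682]
tcp_rot: [-180.0, 0.1, 178.7]
wrist_force: [-0.4, -0.2, 0.8]
opening: 0.0002
```

```bash
python3 -c "
from h import *
for i in range(1): print(bot.get_obs()['wrist_force'],bot.get_obs()['ee_pos'])"
```

```text
[-0.37460149 -0.24282399  0.8018505 ] [ 0.52944251 -0.24004196  0.06824323]
```

Emit:
step_arm(dr=[[0,0,0],[0,0,0],[0,0,0],[0,0,0],[0,0,0],[0,0,0],[0,0,0],[0,0,0]], xyz=[[0.15,0,0],[0.3,0,0],[0.45,0,0],[0.55,0,0],[0.63,0,0],[0.63,0,0],[0.63,0,0],[0.63,0,0]], gripper=[0,0,0,0,0,0,0,0])

```text
time: 19.4
ee_pos: [0.5042, -0.2393, 0.0676]
tcp_rot: [-180.0, -0.0, 178.8]
wrist_force: [1.2, -0.1, 0.5]
opening: -0.0001
```

Emit:
step_arm(dr=[[0,0,0],[0,0,0],[0,0,0],[0,0,0],[0,0,0],[0,0,0],[0,0,0],[0,0,0]], xyz=[[-0.3,0,0],[-0.6,0,-0.3],[-0.8,0,-1.2],[-0.8,0,-2.2],[-0.8,0,-3],[0,0,-3],[1,0,-3],[2,0.5,-3]], gripper=[0,0,0,0,0,0,0,0])

```text
time: 20.2
ee_pos: [0.4244, -0.2184, 0.187]
tcp_rot: [-180.0, -0.0, 178.7]
wrist_force: [-0.1, 0.3, 0.4]
opening: 0.0001
```

Emit:
step_arm(dr=[[0,0,0],[0,0,0],[0,0,0],[0,0,0],[0,0,0],[0,0,0],[0,0,0],[0,0,0]], xyz=[[0.8,0.7,0],[1.4,1.2,0],[1.4,1.2,0],[1.4,1.2,0],[1.4,1.2,0],[1.4,1.2,0],[1.4,1.2,0],[1.4,1.2,0]], gripper=[0,0,0,0,0,0,0,0])

```text
time: 21.0
ee_pos: [0.37, -0.1686, 0.1873]
tcp_rot: [180.0, -0.0, 178.7]
wrist_force: [0.0, 0.4, 0.4]
opening: -0.0001
```

```bash
python3 -c "
from h import *
p=snap('top','t13');draw(p,PB,(.21,-.63),(350,485,180,285),5.5,'t13z')
p=snap('side','s13');draw(p,PB,(.21,-.63),(330,420,130,210),7,'s13z')
"
```

```text
(no output)
```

View pics/t13z.png

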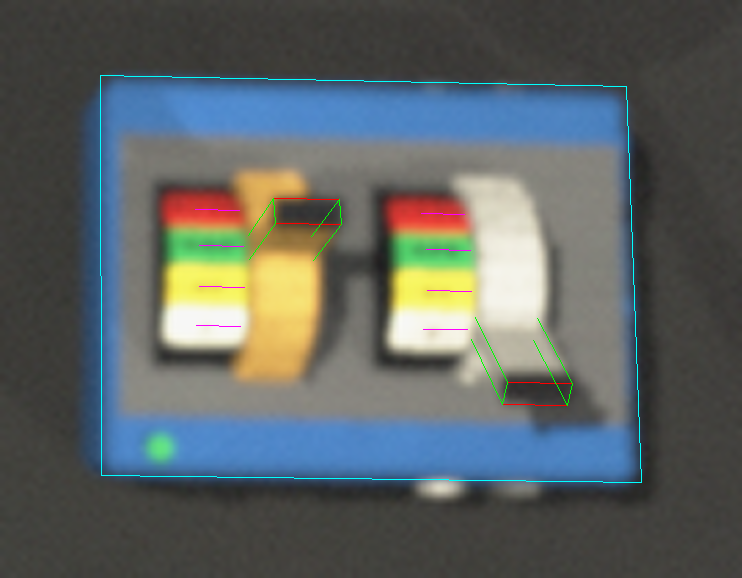

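View pics/s13z.png

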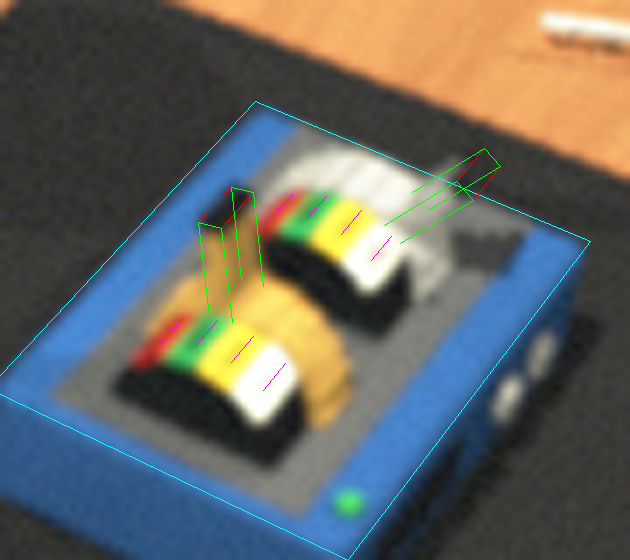

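```bash
python3 -c "
from h import *
a=[]
for th in (-.63,-.60):
  p=pickle.load(open('pics/t13.pkl','rb'));p['image']=(255*(p['image']/255.)**.5).astype(np.uint8);draw(p,PB,(.21,th),(425,470,225,265),8.5,'x');a.append(cv2.imread('pics/x.png'))
  p=pickle.load(open('pics/s13.pkl','rb'));p['image']=(255*(p['image']/255.)**.5).astype(np.uint8);draw(p,PB,(.21,th),(370,410,140,180),6,'x');a.append(cv2.resize(cv2.imread('pics/x.png'),(340,340)))
cv2.imwrite('pics/cmp.png',cv2.resize(np.vstack([np.hstack([a[0],a[1]]),np.hstack([a[2],a[3]])]),(722,600)) if 0 else np.vstack([np.hstack([cv2.resize(a[0],(340,300)),cv2.resize(a[1],(300,300))]),np.hstack([cv2.resize(a[2],(340,300)),cv2.resize(a[3],(300,300))])]))
"
```

```text
(no output)
```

View pics/cmp.png

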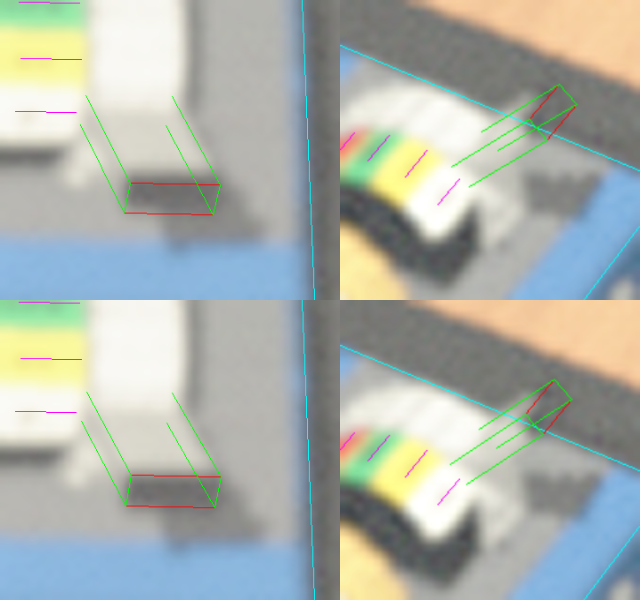

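```bash
python3 -c "
from h import *
print(bot.get_obs()['time']); print(bot.job_done())"
```

```text
21.1
the job is handed in; nothing more can be done
None
```

The blue unit is set to 3-1 and handed in at 21.1 s of the 38 s allowed. I pushed the brass wheel first, then the steel wheel, and the gripper was clear of both at the end.

| Wheel | Target (rad) | Last measured (rad) | Error |
|---|---|---|---|
| Brass, middle of band 3 | +0.21 | about +0.21 | none seen |
| Steel, middle of band 1 | −0.63 | about −0.61 | about 1° |

- **Brass check:** the top and side pictures agree, and the wheel did not move while I worked on the steel one.
- **Steel check:** the −0.61 comes mainly from the top picture. In the side picture the tab leans slightly less than the drawn target. I took about 1° as close enough and did not nudge it again.
- **White unit:** all contact work was on the blue unit. At the start the arm crossed the white unit's area at 0.18–0.19 m, well above its tabs. I did not take a separate picture to confirm its wheels are unchanged.
- **Finger height disagreed:** the closed finger ends stood about 30 mm above the reported TCP, so my first push at a nominal 98 mm passed over the brass tab without touching it. I lowered the tool to about 67 mm TCP height and set both angles by looking rather than from the nominal geometry.
- **Wrist camera bias:** it read the steel tab about 0.04 rad further over than the top camera did, so I relied on the top view.

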